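# Find the hidden battery-door release on the claw tester

### The job

One of the six identical grey pads in the tester's flat top is the concealed release for its battery door; the other five are dummies. Feel across the pads with the fingertips, without ramming them, until you find the one that gives, and press it fully home so that it stays down and the blue battery door pops ajar. Leave the claw parts and the brush lying around the tester where they are, and finish with the hand clear.

Things in the scene. Friction and masses are not known exactly. Their poses are not given: they have to be found in the camera images.
- tester: claw vacuum tester, a bare-metal housing fixed to the bench, 240 mm deep (x), 270 wide (y), 90 high, z up; origin: centre of its underside. In its flat top (z 90 mm) are six identical round grey pads, 47 mm across in 49 mm wells, tops 2 mm below the face, in two rows of three on the half nearer the robot; the blue 70 x 120 mm battery door is on the farther half
- pad1 (a point): centre of the upper surface of the (unpressed) pad in well 1, at x -80, y 62, z 88 mm in the tester's frame; it marks the well and does not sink with the pad
- pad2 (a point): centre of the upper surface of the (unpressed) pad in well 2, at x -80, y 0, z 88 mm in the tester's frame; it marks the well and does not sink with the pad
- pad3 (a point): centre of the upper surface of the (unpressed) pad in well 3, at x -80, y -62, z 88 mm in the tester's frame; it marks the well and does not sink with the pad
- pad4 (a point): centre of the upper surface of the (unpressed) pad in well 4, at x -18, y 62, z 88 mm in the tester's frame; it marks the well and does not sink with the pad
- pad5 (a point): centre of the upper surface of the (unpressed) pad in well 5, at x -18, y 0, z 88 mm in the tester's frame; it marks the well and does not sink with the pad
- pad6 (a point): centre of the upper surface of the (unpressed) pad in well 6, at x -18, y -62, z 88 mm in the tester's frame; it marks the well and does not sink with the pad
- release (a joint): how far the release button is pressed, m: 0 not pressed, 0.006 fully home. It is one of the six pads, in a different well each time and looking like the rest; it sinks straight down 6 mm against a steady 3.5 N or so (press with about 6 N) and stays down when let go. The other five pads are rigid dummies
- battery_door (a joint): opening of the battery door about its hinge on the edge farthest from the pads, rad: 0 shut and flush, 0.3 popped ajar (its edge next to the pads stands some 20 mm up). The release drives it: 0.05 rad for each mm pressed
- claw_top: white nylon claw top, 104 mm across, 60 mm high with four stub pipes; bystander; origin: centre of its underside
- shell: polished stainless bowl-like shell, 100 mm across, 62 mm high; bystander; origin: centre of its underside
- gasket: black rubber claw gasket ring, 90 mm across, 6 mm thick; bystander; origin: centre of its underside
- valve_disc: grey plastic valve disc, 52 mm across with a stem, 30 mm high; bystander; origin: centre of its underside
- brush: cleaning brush lying on the bench beyond the tester; bystander; origin: centre of its underside

How it is judged (in metres and radians):
On the way:
1. the release button is pressed home and the door pops ajar (value of joint release above 0.005 m and value of joint battery_door above 0.24 rad), for 0.1 s.
At the end, for the whole second after the job is handed in: The release is at least 5 of its 6 mm down and the battery door stands at least 0.24 rad open; the four loose claw parts and the brush are within 15 mm of where they began (all of step 1 and distance of each of claw_top, shell, gasket, valve_disc, brush from where it was at the start of the episode below 0.015 m); the robot touches nothing.
It fails at once if a claw part or the brush is lifted, carried or shoved (15 mm or more) (distance of any of claw_top, shell, gasket, valve_disc, brush from where it was at the start of the episode above 0.015 m).
It fails at once if the fingers ram something with more than 80 N (contact force between the fingers and anything else above 80 N).
It also fails if it takes over 48 s, if anything falls off the work surface, if the arm or the gripper's body presses on something with over 40 N, if the wrist force passes 120 N, or if a joint passes its speed limit or range.

### The arm

A 6-joint arm with a two-finger parallel gripper is mounted at the origin on the work surface. World frame = base frame: x ahead of the robot, y to its left, z up, the work surface at z = 0. Lengths are in m, angles in degrees, forces in N, time in s.
With the tool pointing down it reaches from about 0.35 to 0.875 m from the base axis. Payload 4.2 kg.
Tool frame: the origin (TCP) lies on the mounting face of the last link; the fingertips stand 182 mm ahead of it and the grasp point (between the pads) lies 164 mm ahead of it; y points along the fingers, z is the direction in which the jaws open and shut, and the axes are right-handed (so a half turn about y gives the same grasp; the last joint's range is limited). The gripper opens to 87 mm and grips with 3 to 60 N. Pads are 19 mm wide; open, the fingers measure 117 mm over their backs; the gripper's body (75 mm by 190 mm) begins 51 mm behind the grasp point.
Start: joints at [-53.824, 22.042, 0.453, 0, -68.411, -14.817], TCP at [0.228, -0.582, 0.405] pointing down, gripper open.
Joint ranges: [-179.83, 179.83], [-69.29, 118.12], [-61.27, 80.66], [-181.25, 117.63], [-171.15, -9.14], [-177.46, 177.46]. Speed limits (degrees/s): [159.86, 159.86, 180, 180, 180, 180].

### API

Orientations are given as [roll, pitch, yaw] about the fixed x, y, z axes, in that order (R = Rz(yaw) Ry(pitch) Rx(roll)).
In Python, from plant import sensors, eyes, manip gives the robot as it stands.
- The arm moves only by the tool send_rows, never from a script. Its argument "targets" is a list of rows, each a list of 6 numbers: the shift along the tool's x, y, z each as a share of 60 mm, from -1 to 1, then the turn, a rotation vector about the tool's x, y, z each as a share of 180 degrees, from -1 to 1. A call has 1 to 10 rows; each row shifts and turns the commanded pose from where the row before left it, along the tool's axes as they then stand; what a row does not reach is not made up. A row lasts 1/8 s, in which the tool goes at most 62.5 mm and 10.7 degrees, less where a joint would pass 70% of its speed; a pose out of reach is approached as far as the arm can. A call with a number of a shift or a turn outside -1 to 1 is refused whole. A call with a gripper value outside its range is refused whole. "gripper" is the finger opening in mm, from 0 to 87, set as the call begins (left out, the last holds). The fingers move at their own pace and stop on an object; "newtons" is the grip in N (left out, the last holds). Time passes only in rows, so rows that do not move let the fingers close. It gives the time, the measured TCP pose, the force and the opening at its end, in the units of the state.
- sensors.state(): the state, without advancing time (a new reading comes with each control period).
- eyes.camera(name): name is "scene" or "top" or "wrist"; returns a dict with "color" (420x560x3 uint8, blue, green, red), "z_map" (420x560 float32, m along the optical axis (not along the pixel's ray), 0 where there is no reading), "camera_matrix" (3x3 intrinsics, pixels), "rvec" (rotation vector, rad) and "tvec" (3), from world to camera coordinates, as OpenCV has them. Camera axes: x right, y down, z forward; pixel columns grow to the right and rows downward; lengths in m; the calibration is good to about 2 mm. A picture is of the moment at which its call begins.
- manip.hand_in(): hands the job in, once; it reports no verdict.
The state is a dict: "t": time; "q": joint angles; "qd": joint speeds; "effort": joint torques, N m; "ee_pos": TCP position; "tool_rot": TCP orientation; "contact_force": force on the tool from outside, world axes, zero at the start; "moment": the same for the moment, N m; "opening": finger opening in m.
Only numpy, scipy, OpenCV 4.12 (cv2) and the standard library are available. Lean on these libraries where they do the work, as an engineer would, in place of code of your own. Each camera call takes 0.05 s, during which the arm holds its last target.

## Working session

There is one attempt and no reset: what is moved stays moved. The work goes in short steps, Python scripts to look and compute and a tool call to move; the robot and the scene stay as the last step left them, time stands still between calls to the robot, and variables do not carry over. Pictures are saved under pics/ and viewed, and the job is handed in when it is done.

Besides the shell and the picture viewer there is one more tool, called in YAML: its name, and indented under it one key for each argument. send_rows: Moves the arm, as the interface text tells. Its arguments: {"type":"object","properties":{"targets":{"type":"array","items":{"type":"array","items":{"type":"number"}}},"gripper":{"type":"number"},"newtons":{"type":"number"}},"required":["targets"]}

```bash
mkdir -p pics; cat > h.py <<'E'
import numpy as np, cv2
from plant import sensors, eyes, manip
def ray(c,u,v):
    R=cv2.Rodrigues(np.array(c['rvec'],float))[0]; t=np.array(c['tvec'],float).ravel()
    K=np.array(c['camera_matrix']); d=R.T@np.linalg.inv(K)@np.array([u,v,1.]); return -R.T@t,d
def onz(c,u,v,z):
    o,d=ray(c,u,v); return o+d*(z-o[2])/d[2]
def cloud(c):
    R=cv2.Rodrigues(np.array(c['rvec'],float))[0]; t=np.array(c['tvec'],float).ravel()
    K=np.array(c['camera_matrix']); z=c['z_map']; v,u=np.mgrid[:z.shape[0],:z.shape[1]]
    P=np.stack([(u-K[0,2])/K[0,0]*z,(v-K[1,2])/K[1,1]*z,z],-1)
    return (P-t)@R
E
python3 - <<'E'
from h import *
import pickle
s=sensors.state(); print(s)
d={}
for n in ("scene","top"):
    c=eyes.camera(n); d[n]=c; cv2.imwrite(f'pics/{n}0.png',c['color'])
    print(n,c['camera_matrix'],ray(c,280,210))
pickle.dump(d,open('d0.pkl','wb'))
E
```

```text
{'t': 0.0, 'q': array([-5.38254912e+01,  2.20906083e+01,  3.78240388e-01, -3.05674949e-02,
       -6.84118808e+01, -1.48178446e+01]), 'qd': array([ 0.0567502 ,  0.04549235, -0.08743136,  0.01945103, -0.05866866,
       -0.08929767]), 'effort': array([-3.20871559e-04, -3.90666175e+01,  1.87407303e+01,  4.21988457e+00,
        1.09408065e-02, -2.20407014e-04]), 'ee_pos': array([ 0.22757436, -0.5818612 ,  0.40364618]), 'tool_rot': array([-8.98726178e+01,  4.32252013e-03,  2.13453914e+01]), 'contact_force': array([ 0.16472941, -0.23536902,  0.90844639]), 'moment': array([-0.0127863 , -0.01411912,  0.03150491]), 'opening': 0.08688234149255537}
scene [[519.00637203   0.         285.55025667]
 [  0.         519.00637203 205.72463434]
 [  0.           0.           1.        ]] (array([ 1.35226412, -0.28036298,  0.9721431 ]), array([-0.60853123,  0.24565594, -0.75466888]))
top [[448.65211579   0.         284.39158812]
 [  0.         448.65211579 208.16537452]
 [  0.           0.           1.        ]] (array([0.45457007, 0.05625985, 0.86854552]), array([ 0.20288693,  0.02167585, -0.97901971]))
```

View pics/scene0.png

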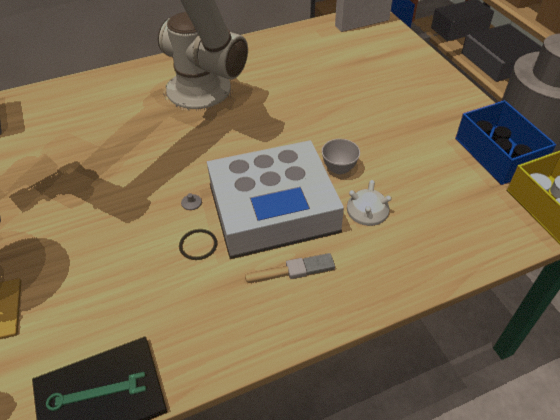

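View pics/top0.png

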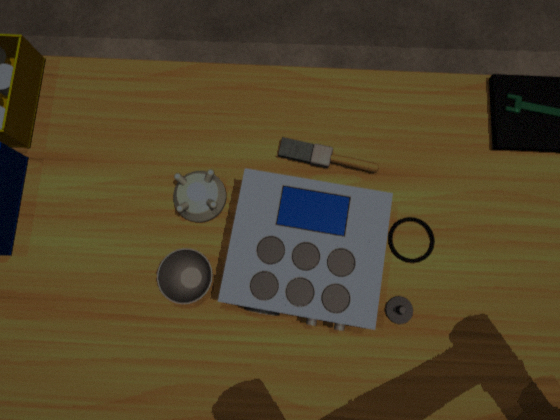

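The top view shows the tester at about (306,248), with pads at (265,285), (300,292), (335,298), (271,250), (306,256) and (341,262). The scene view shows the same six around (238,167)–(295,173). I'll measure them from both views.

```bash
python3 - <<'E'
from h import *
import pickle
d=pickle.load(open('d0.pkl','rb'))
est={'top':[(265,285),(300,292),(335,298),(271,250),(306,256),(341,262)],
'scene':[(289,157),(264,161),(239,167),(295,173),(270,179),(245,184)]}
# scene order: which corresponds is fixed by world position
ctr={}
for n,ps in est.items():
    c=d[n]; g=cv2.cvtColor(c['color'],cv2.COLOR_BGR2GRAY)
    out=[]
    for p in ps:
        loc=g[p[1]-24:p[1]+24,p[0]-24:p[0]+24]
        th,_=cv2.threshold(loc,0,255,cv2.THRESH_OTSU)
        th=(float(g[p[1],p[0]])+np.percentile(loc,80))/2
        m=(g<th).astype(np.uint8)
        k,lab,st,ce=cv2.connectedComponentsWithStats(m,connectivity=4)
        l=lab[p[1],p[0]]; cn=max(cv2.findContours((lab==l).astype(np.uint8),0,1)[0],key=cv2.contourArea)
        e=cv2.fitEllipse(cn); out.append(e[0]); print(n,p,np.round(e[0],1),np.round(e[1],1),st[l][4],onz(c,*e[0],.089).round(4))
    ctr[n]=out
for a,b in zip(ctr['top'],ctr['scene']):
    o1,d1=ray(d['top'],*a);o2,d2=ray(d['scene'],*b)
    s=np.linalg.lstsq(np.c_[d1,-d2],o2-o1,rcond=None)[0]
    print('tri',((o1+s[0]*d1+o2+s[1]*d2)/2).round(4),np.linalg.norm(o1+s[0]*d1-o2-s[1]*d2).round(4))
P=cloud(d['top'])
for p in est['top']: print(np.median(P[p[1]-4:p[1]+5,p[0]-4:p[0]+5].reshape(-1,3),0).round(4))
print(P[275,285],P[230,260])
E
```

```text
top (265, 285) [263.9 285.2] [28.3 28.8] 681 [0.4834 0.0945 0.089 ]
top (300, 292) [299.6 291.5] [28.7 28.9] 691 [0.4757 0.0329 0.089 ]
top (335, 298) [335.4 297.9] [28.6 29.6] 706 [ 0.4678 -0.0284  0.089 ]
top (271, 250) [270.3 249.7] [27.8 28.2] 654 [0.5447 0.0868 0.089 ]
top (306, 256) [305.5 255.8] [27.8 28.6] 664 [0.537  0.0253 0.089 ]
top (341, 262) [340.8 262. ] [28.  28.6] 670 [ 0.5292 -0.0362  0.089 ]
scene (289, 157) [287.5 156.1] [12.5 19.4] 213 [0.4845 0.0934 0.089 ]
scene (264, 161) [263.3 161. ] [12.6 19.5] 216 [0.4767 0.0321 0.089 ]
scene (239, 167) [238.5 166.1] [12.7 19.6] 218 [ 0.4688 -0.0298  0.089 ]
scene (295, 173) [294.7 172.9] [13.7 19.7] 236 [0.5457 0.0857 0.089 ]
scene (270, 179) [269.8 178.4] [13.6 20.2] 240 [0.5385 0.024  0.089 ]
scene (245, 184) [244.4 183.8] [14.  20.5] 248 [ 0.5306 -0.0377  0.089 ]
tri [0.4833 0.0943 0.0877] 0.0007
tri [0.4756 0.0327 0.0878] 0.0004
tri [ 0.4677 -0.029   0.0876] 0.0009
tri [0.5447 0.0866 0.0878] 0.0007
tri [0.5371 0.0249 0.0873] 0.0007
tri [ 0.5292 -0.0369  0.0873] 0.0009
[0.4838 0.0928 0.0877]
[0.4749 0.0322 0.0876]
[ 0.4677 -0.028   0.087 ]
[0.5446 0.0857 0.0876]
[0.5369 0.0243 0.0878]
[ 0.5296 -0.0369  0.0873]
[0.50230144 0.05920451 0.089916  ] [0.57789279 0.10657356 0.09328886]
```

send_rows:
  targets:
    - [0, 0, 0, 0, 0.0593, 0]
    - [0, 0, 0, 0, 0.0593, 0]
    - [0.2, 0, 0.5, 0, 0, 0]
    - [0.4, 0, 0.8, 0, 0, 0]
    - [0.4, 0, 0.9, 0, 0, 0]
    - [0.4, 0, 0.9, 0, 0, 0]
    - [0.4, 0, 0.9, 0, 0, 0]
    - [0.4, 0, 0.9, 0, 0, 0]
  gripper: 0
  newtons: 20

```text
t: 1.1
ee_pos: [0.3599, -0.2862, 0.4046]
tool_rot: [-90.0, 0.0, -0.0]
contact_force: [1.5, -0.8, 0.0]
opening: 0.0154
```

send_rows:
  targets:
    - [0.36, 0, 0.86, 0, 0, 0]
    - [0.36, 0, 0.86, 0, 0, 0]
    - [0.36, 0, 0.86, 0, 0, 0]
    - [0.36, 0, 0.86, 0, 0, 0]
    - [0.36, 0, 0.86, 0, 0, 0]
    - [0, 0.5, 0, 0, 0, 0]
    - [0, 0.5, 0, 0, 0, 0]
    - [0, 0.4, 0, 0, 0, 0]
    - [0, 0.3, 0, 0, 0, 0]
    - [0, 0, 0, 0, 0, 0]

```text
t: 2.35
ee_pos: [0.467, -0.0301, 0.3014]
tool_rot: [-90.1, 0.2, 0.0]
contact_force: [-0.4, -0.1, 0.0]
opening: 0.0007
```

```bash
python3 - <<'E'
from h import *
s=sensors.state(); print(s['ee_pos'],s['contact_force'],s['opening'])
for n in ("scene","wrist"):
    c=eyes.camera(n); cv2.imwrite(f'pics/{n}1.png',c['color'])
E
```

```text
[ 0.46699707 -0.03009275  0.30136593] [-0.40525354 -0.10135744  0.04794239] 0.0007108612681831289
```

View pics/scene1.png

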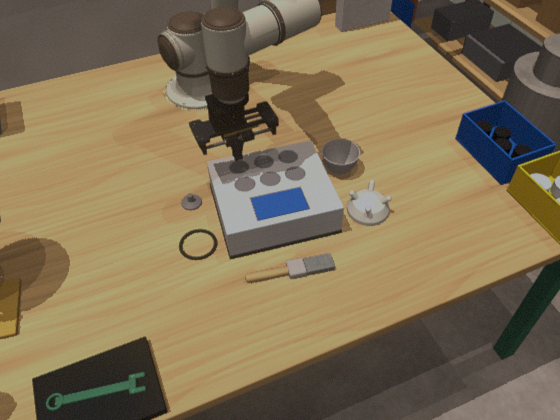

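View pics/wrist1.png

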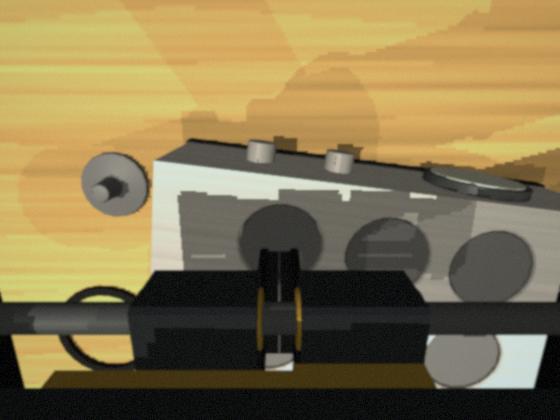

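The fingers are closed and the tips sit over pad 3 (scene (238,165)), with the wrist view agreeing. I'll descend gently.

send_rows:
  targets:
    - [0, 0.2, 0, 0, 0, 0]
    - [0, 0.2, 0, 0, 0, 0]
    - [0, 0.06, 0, 0, 0, 0]
    - [0, 0.02, 0, 0, 0, 0]
    - [0, 0, 0, 0, 0, 0]

```text
t: 3.08
ee_pos: [0.4677, -0.03, 0.274]
tool_rot: [-90.0, -0.0, 0.0]
contact_force: [0.6, 0.3, 0.3]
opening: 0.0004
```

send_rows:
  targets:
    - [0, 0.02, 0, 0, 0, 0]
    - [0, 0.02, 0, 0, 0, 0]
    - [0, 0, 0, 0, 0, 0]

```text
t: 3.45
ee_pos: [0.4675, -0.03, 0.2715]
tool_rot: [-90.0, 0.0, 0.0]
contact_force: [-0.2, -0.5, 0.5]
opening: 0.0005
```

send_rows:
  targets:
    - [0, 0.017, 0, 0, 0, 0]
    - [0, 0.017, 0, 0, 0, 0]
    - [0, 0, 0, 0, 0, 0]

```text
t: 3.82
ee_pos: [0.4676, -0.0299, 0.2706]
tool_rot: [-90.0, -0.0, 0.0]
contact_force: [-2.9, 1.1, 8.7]
opening: 0.0007
```

send_rows:
  targets:
    - [0, 0.01, 0, 0, 0, 0]
    - [0, 0, 0, 0, 0, 0]

```text
t: 4.08
ee_pos: [0.4676, -0.0299, 0.2706]
tool_rot: [-90.0, -0.0, 0.1]
contact_force: [-4.5, 0.3, 12.3]
opening: 0.0007
```

Pad 3 is rigid, so it's a dummy. Contact came at TCP z 0.2706. On to pad 2.

send_rows:
  targets:
    - [0, -0.2, 0, 0, 0, 0]
    - [0, -0.05, 0, 0, 0, 0]
    - [0.065, 0, 0.52, 0, 0, 0]
    - [0.065, 0, 0.52, 0, 0, 0]
    - [0, 0, 0, 0, 0, 0]
    - [0, 0.1, 0, 0, 0, 0]
    - [0, 0.06, 0, 0, 0, 0]
    - [0, 0.02, 0, 0, 0, 0]
    - [0, 0, 0, 0, 0, 0]

```text
t: 5.2
ee_pos: [0.4753, 0.032, 0.273]
tool_rot: [-90.0, 0.0, -0.0]
contact_force: [0.3, 0.3, 0.3]
opening: 0.0007
```

send_rows:
  targets:
    - [0, 0.02, 0, 0, 0, 0]
    - [0, 0.02, 0, 0, 0, 0]
    - [0, 0.02, 0, 0, 0, 0]
    - [0, 0, 0, 0, 0, 0]

```text
t: 5.7
ee_pos: [0.4754, 0.0325, 0.2706]
tool_rot: [-90.0, -0.0, 0.0]
contact_force: [-2.8, -0.1, 7.4]
opening: 0.0002
```

Pad 2 is rigid as well (7.4 N at 0.2706). Next is pad 1.

send_rows:
  targets:
    - [0, -0.2, 0, 0, 0, 0]
    - [0, -0.03, 0, 0, 0, 0]
    - [0.065, 0, 0.51, 0, 0, 0]
    - [0.065, 0, 0.51, 0, 0, 0]
    - [0, 0, 0, 0, 0, 0]
    - [0, 0.1, 0, 0, 0, 0]
    - [0, 0.06, 0, 0, 0, 0]
    - [0, 0.02, 0, 0, 0, 0]
    - [0, 0, 0, 0, 0, 0]

```text
t: 6.82
ee_pos: [0.4831, 0.0932, 0.2724]
tool_rot: [-90.0, 0.0, -0.0]
contact_force: [-0.2, -0.2, 0.5]
opening: 0.0005
```

send_rows:
  targets:
    - [0, 0.02, 0, 0, 0, 0]
    - [0, 0.02, 0, 0, 0, 0]
    - [0, 0.01, 0, 0, 0, 0]
    - [0, 0, 0, 0, 0, 0]

```text
t: 7.32
ee_pos: [0.4832, 0.0936, 0.2698]
tool_rot: [-90.0, -0.0, 0.0]
contact_force: [-1.5, -1.0, 3.5]
opening: 0.0002
```

send_rows:
  targets:
    - [0, 0.02, 0, 0, 0, 0]
    - [0, 0.01, 0, 0, 0, 0]
    - [0, 0, 0, 0, 0, 0]

```text
t: 7.7
ee_pos: [0.4832, 0.0936, 0.2677]
tool_rot: [-90.0, -0.0, 0.0]
contact_force: [-0.8, -0.9, 4.0]
opening: 0.0007
```

Pad 1 gives: 4 N steady and it's sinking. I'll press it home, to TCP z of about 0.2645.

send_rows:
  targets:
    - [0, 0.02, 0, 0, 0, 0]
    - [0, 0.02, 0, 0, 0, 0]
    - [0, 0.015, 0, 0, 0, 0]
    - [0, 0, 0, 0, 0, 0]

```text
t: 8.2
ee_pos: [0.4832, 0.0936, 0.2646]
tool_rot: [-90.0, -0.0, 0.0]
contact_force: [-1.0, -2.0, 4.9]
opening: 0.0004
```

send_rows:
  targets:
    - [0, 0.015, 0, 0, 0, 0]
    - [0, 0, 0, 0, 0, 0]

```text
t: 8.45
ee_pos: [0.4832, 0.0936, 0.2645]
tool_rot: [-90.0, -0.0, 0.0]
contact_force: [-2.3, -0.9, 11.5]
opening: 0.0005
```

It has reached the hard stop (11.5 N at 0.2645, 6 mm down). I'll lift straight up and back away.

send_rows:
  targets:
    - [0, -0.1, 0, 0, 0, 0]
    - [0, -0.3, 0, 0, 0, 0]
    - [0, -0.7, 0, 0, 0, 0]
    - [0, -0.8, 0, 0, 0, 0]
    - [-0.3, -0.5, -0.9, 0, 0, 0]
    - [-0.3, 0, -0.9, 0, 0, 0]
    - [-0.3, 0, -0.9, 0, 0, 0]
    - [-0.3, 0, -0.9, 0, 0, 0]
    - [0, 0, 0, 0, 0, 0]
    - [0, 0, 0, 0, 0, 0]

```text
t: 9.7
ee_pos: [0.4117, -0.1209, 0.4064]
tool_rot: [-90.0, 0.0, -0.0]
contact_force: [-0.9, -0.8, 0.8]
opening: 0.0005
```

```bash
python3 - <<'E'
from h import *
import pickle
d=pickle.load(open('d0.pkl','rb'))
s=sensors.state(); print(s['t'],s['ee_pos'],s['contact_force'],s['qd'].round(1))
for n in ("scene","top"):
    c=eyes.camera(n); cv2.imwrite(f'pics/{n}2.png',c['color'])
    if n=='scene':
        P=cloud(c); hsv=cv2.cvtColor(c['color'],cv2.COLOR_BGR2HSV)
        m=cv2.inRange(hsv,(100,150,60),(130,255,255))>0
        m[:, :200]=0; m[:,380:]=0
        q=P[m]; print('door z pct',np.percentile(q[:,2],[2,20,50,80,98]).round(4))
    df=cv2.absdiff(c['color'],d[n]['color']).max(2); cv2.imwrite(f'pics/{n}diff.png',np.clip(df*3.,0,255).astype(np.uint8))
    if n=='top':
        P1=cloud(c)
        u,v=264,285; print('pad1',np.median(P1[v-4:v+5,u-4:u+5].reshape(-1,3),0))
E
```

```text
9.7 [ 0.41168525 -0.12088805  0.40637894] [-0.86913014 -0.78022846  0.78062789] [ 1.6  0.3  0.5  0.2 -0.1  0. ]
door z pct [0.0889 0.0933 0.099  0.1049 0.1096]
pad1 [0.48395855 0.09470134 0.08116837]
```

View pics/scene2.png

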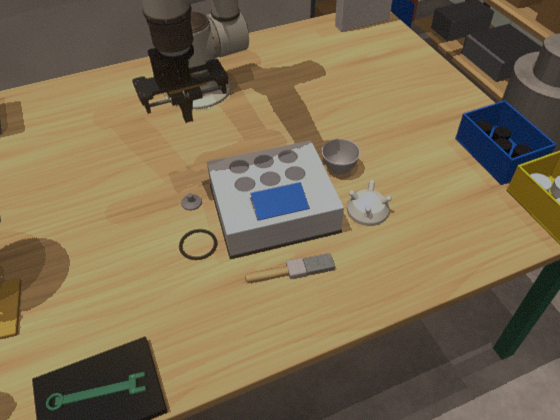

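View pics/scenediff.png

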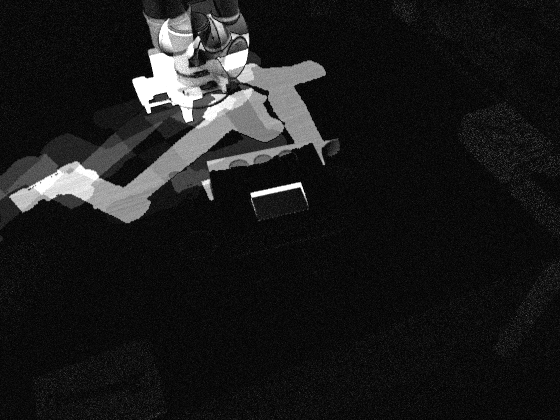

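The door (scene (280,200)) stands up to z 0.11 and pad 1 stays at 0.081. In the difference image only shadows, the arm and the door changed; the loose parts haven't moved. The hand is well clear, so I'll hand in.

```bash
python3 -c "
from h import *
print(manip.hand_in())"
```

```text
the job is handed in; nothing more can be done
None
```

The release was pad 1. I pressed it fully home, the battery door popped ajar, and I handed the job in at about 9.8 s of the 48 s allowed. No verdict was reported.

- **Finding it:** With the gripper closed I felt pads 3, 2 and 1 in turn. Pads 3 and 2 were rigid at 7–12 N. Pad 1 gave at about 4 N and sank 6 mm to a hard stop, where the force reached about 11.5 N. I didn't need to touch pads 4–6.
- **Last checks:**
  - After letting go, pad 1 stayed down, at z of about 81 mm against 88 mm before.
  - The door's raised edge measured about 110 mm, some 20 mm above the face.
  - The before-and-after difference image from the scene camera showed no movement of the claw parts or the brush. I judged this by eye rather than measuring each part.
  - The hand is clear, with the fingertips about 0.22 m above the bench and only the usual sensor noise of about 1 N.

No check failed or disagreed.

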